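# Open the solvent canister's child-resistant cap

## Task

Open the solvent canister for the finishing bench: push its child-resistant cap down against the spring and, while it is pressed, turn it anticlockwise, then lift it off. Set the cap down, without dropping it, in the steel drip tray so that it sits flat on the tray's floor with its grip bar up, and let go; leave the sanding block, the bottle and the steel can where they are.

Things in the scene. Friction and masses are not known exactly. Their poses are not given: they have to be found in the camera images.
- can: White plastic solvent canister, 150 (x) x 190 (y) x 205 mm high, in a steel cradle screwed to the bench: it cannot move. Origin: centre of its underside; z up; -x is its front. The front part of its top is a shoulder sloping 30 degrees, rising towards +x; the neck rises from it at right angles. Behind, at x = +48 mm, a carrying handle 120 mm long in y, up to z = 241 mm.
- neck: Fixed neck of the canister, at first hidden by the cap. Origin: where its axis meets the sloping shoulder, at (-27.5, 0, 177.5) mm in the canister's frame. z: the neck axis, outward, leaning 30 degrees from vertical towards the canister's front. x: parallel to the grip bar when the cap is locked. Neck top 34 mm out, 58 mm wide over its three ledges; free plunger 44.5 mm out.
- neck_top (a point): Top of the neck, on its axis, 34 mm from the shoulder; neck's axes. While pushed in, the cap turns freely anticlockwise seen from outside (positive about neck z). Between 38 and 85 degrees from locked (hard stop at 87; aim for 60) it is unlocked: the spring raises it the few mm back, and it pulls straight off along the neck axis, clear after 35 mm.
- cap: Loose grey plastic child-resistant cap, about 90 g: ribbed round skirt 72 mm in diameter, 39.5 mm high, closed by a flat round top with a straight grip bar 66 long (along the cap's x), 20 thick (y) and 26 mm high in its middle; 65.5 mm high overall. Origin: centre of its open underside; z: its axis, towards the bar. At the start it sits locked, origin 10 mm out along the neck axis.
- cap_bar (a point): Centre of the grip bar, on the cap's axis 52.5 mm from its underside; cap's axes. The bar reaches from 39.5 mm (flat top) to 65.5 mm. Opening: lugs inside the cap keep it from turning until it is pushed in 6 mm or more along the neck axis (stop at 9 mm; aim for 7.5); spring about 7 N at first, 14 N at 6 mm, 17 N at the stop.
- plunger (a joint): Spring plunger in the neck, inside the cap: how far it is pushed in, m. About 0 to 0.0005 at the start, grows as the cap is pressed, stop at 0.0095, back to 0 with the cap off.
- tray: Fixed shallow steel drip tray, 260 (x) x 180 (y) x 22 mm high, walls and floor 3 mm thick. Origin: centre of its underside, at bench height; z up. A sanding block lies in its +x half.
- tray_free (a point): On the tray's floor (3 mm above the bench), 50 mm from the tray's centre towards its -x end: middle of the free part, about 130 mm long in x and 174 mm in y.
- sander: Loose cork sanding block, 65 x 110 x 32 mm, lying in the tray's +x half; origin: centre of its underside. Leave alone.
- glue: Upright yellow bottle, 52 mm diameter, 130 mm high, between canister and tray; origin: centre of its underside. Leave alone.
- tin: Upright steel can, 60 mm diameter, 90 mm high, between canister and tray, farther from the robot; origin: centre of its underside. Leave alone.
There are look-alikes about, which are no part of the job. Leave any blue look-alike of the cap alone.

How it is judged:
On the way, in this order (a step that is already met when the one before it is completed fails the run):
1. the cap is pushed in against its spring, past the locking teeth, still unturned (value of joint plunger above 0.0055 m and angle between the x axis of cap and the x axis of neck, either way round below 0.25 rad), for 0.02 s.
2. the cap is turned more than 17 degrees while still pressed in (angle between the x axis of cap and the x axis of neck, either way round above 0.3 rad and value of joint plunger above 0.0045 m), for 0.02 s.
3. the cap is lifted off the neck (distance between cap and neck above 0.06 m), for 0.1 s.
At the end, for the whole second after the job is handed in: The cap stands at rest in the drip tray, flat on its floor (underside within 5 mm of it, axis within 0.1 rad of vertical) with the grip bar up, released (x of cap in the frame of tray between -0.13 and 0.13 m and y of cap in the frame of tray between -0.09 and 0.09 m and height (world z) of cap below 0.008 m and angle between cap's own z axis and vertical below 0.1 rad and linear speed of cap below 0.02 m/s and contact force between cap and the fingers below 0.1 N); the robot touches nothing.
It fails at once if the cap is dropped (falls freely faster than 0.6 m/s, away from the neck) (linear speed of cap above 0.6 m/s and contact force between cap and the fingers below 0.1 N and distance between cap and neck above 0.08 m).
It fails at once if the sanding block, the bottle or the steel can is moved by more than 25 mm (distance of any of sander, glue, tin from where it was at the start of the episode above 0.025 m).
It also fails if it takes over 48 s, if anything falls off the work surface, if the arm or the gripper's body presses on something with over 40 N, if the wrist force passes 120 N, or if a joint passes its speed limit or range.

## Robot

A 6-joint arm with a two-finger parallel gripper is mounted at the origin on the work surface. World frame = base frame: x ahead of the robot, y to its left, z up, the work surface at z = 0. Lengths are in m, angles in rad, forces in N, time in s.
With the tool pointing down it reaches from about 0.3 to 0.85 m from the base axis. Payload 4.2 kg.
Tool frame: the origin (TCP) lies at the very end of the fingers, on their centre line; the grasp point (between the pads) lies behind it (ctrl.grasp_offset is the x of the grasp point in the tool frame, in m); x points along the fingers, y is the direction in which the jaws open and shut, and the axes are right-handed (so a half turn about x gives the same grasp; the last joint's range is limited). The gripper opens to 91 mm and grips with 3 to 60 N. Pads are 32 mm wide; open, the fingers measure 118 mm over their backs; the gripper's body (76 mm by 178 mm) begins 60 mm behind the grasp point.
Start: joints at [-1.323, 0.32, 1.565, -0, 1.257, -0.02], TCP at [0.152, -0.555, 0.214] pointing down, gripper open.
Joint ranges: [-3.11, 3.11], [-0.84, 2.01], [0.21, 2.61], [-1.34, 4.49], [0.05, 2.63], [-2.56, 2.56]. Speed limits (rad/s): [2.57, 2.57, 3.14, 3.14, 3.14, 3.14].

## Interface

Orientations are given as a rotation vector (axis times angle).
In Python, from workcell import ctrl gives the robot as it stands.
- The arm moves only by the shell command python3 -m handwheel 'ROWS'. ROWS is JSON, a list of rows, each a list of 3 entries, a list of its own where there are three numbers: the shift along the tool's x, y, z in units of 25 mm (1.0 is 25 mm), then the turn, a rotation vector about the tool's x, y, z in units of 8 degrees (1.0 is 8 degrees), then the finger opening in mm, from 0 to 91.2. A call has 1 to 12 rows; each row is the pose to reach, as a shift and turn from the pose measured when the call began, along the tool's axes at that moment; what a row does not reach only later rows make up. A row lasts 1/8 s, in which the tool goes at most 62.5 mm and 10.7 degrees, less where a joint would pass 70% of its speed; a pose out of reach is approached as far as the arm can. A call with a gripper value outside its range is refused whole. The fingers move at their own pace and stop on an object; the grip force is fixed at half the most. Time passes only in rows, so rows that repeat a pose let the fingers close. It gives the time, the measured TCP pose, the force and the opening at its end, in the units of the state.
- ctrl.read_state(): the state, without advancing time (a new reading comes with each control period).
- ctrl.get_image(name): name is "side" or "top" or "wrist"; returns a dict with "frame" (480x640x3 uint8, red, green, blue), "camera_matrix" (3x3 intrinsics, pixels), "dist" ([k1, k2, p1, p2, k3] as OpenCV has them; the pictures are not rectified), "position" and "rotation" of the camera in the world. Camera axes: x right, y down, z forward; pixel columns grow to the right and rows downward; lengths in m; the calibration is good to about 2 mm. A picture is of the moment at which its call begins. There is no depth.
- ctrl.finish_job(): hands the job in, once; it reports no verdict.
The state is a dict: "clock": time; "qpos": joint angles; "qd": joint speeds; "joint_efforts": joint torques, N m; "ee_pos": TCP position; "tool_rot": TCP orientation; "force": force on the tool from outside, world axes, zero at the start; "moment": the same for the moment, N m; "width": finger opening in m.
Only numpy, scipy, OpenCV 4.12 (cv2) and the standard library are available. Lean on these libraries where they do the work, as an engineer would, in place of code of your own. Each camera call takes 0.05 s, during which the arm holds its last target. There are 200 camera calls.

## Working session

There is one attempt and no reset: what is moved stays moved. The work goes in short steps, Python scripts to look and compute and a shell command to move; the robot and the scene stay as the last step left them, time stands still between calls to the robot, and variables do not carry over. Pictures are saved under pics/ and viewed, about 8 in all and at most 12, crops included, and the job is handed in when it is done.

```bash
mkdir -p pics; ls; python3 - <<'E'
from workcell import ctrl
import cv2
print(ctrl.grasp_offset, ctrl.read_state())
for n in("top","side","wrist"):
    r=ctrl.get_image(n)
    cv2.imwrite(f"pics/{n}0.png",r["frame"][:,:,::-1])
    print(n,r["camera_matrix"],r["dist"],r["position"],r["rotation"])
E
```

```text
pics
-0.0188 {'clock': 0.0, 'qpos': array([-1.32299017e+00,  3.20298735e-01,  1.56568288e+00, -1.91089415e-05,
        1.25742171e+00, -2.00264682e-02]), 'qd': array([-1.08252272e-03, -2.83048016e-04, -6.68263939e-05, -5.39972825e-04,
       -9.80795530e-05, -1.12709614e-03]), 'joint_efforts': array([-1.46188762e-03, -4.12465310e+01, -2.31974548e+01,  7.25170271e-02,
        4.59424895e-02, -1.48037807e-04]), 'ee_pos': array([ 0.15202219, -0.55400239,  0.21311488]), 'tool_rot': array([ 2.07885081,  0.28199095, -2.07932037]), 'force': array([-0.22410203,  0.40852776, -0.92062814]), 'moment': array([ 0.02146943,  0.02880084, -0.06197782]), 'width': 0.09123865569099886}
top [[505.92154329   0.         316.78912904]
 [  0.         505.92154329 238.71772843]
 [  0.           0.           1.        ]] [-0.07921121  0.          0.          0.          0.        ] [5.10356924e-01 6.39538794e-04 9.48748735e-01] [-2.21759606  2.150019   -0.1175146 ]
side [[594.48657342   0.         317.82431414]
 [  0.         594.48657342 239.25352347]
 [  0.           0.           1.        ]] [-0.17341441  0.          0.          0.          0.        ] [0.21970597 0.48258518 0.78159914] [-0.82142706  2.59686608 -1.01541299]
wrist [[426.95497046   0.         321.44528748]
 [  0.         426.95497046 234.16354792]
 [  0.           0.           1.        ]] [-0.06422916  0.          0.          0.          0.        ] [ 0.23032811 -0.53340919  0.38460249] [ 2.30413311 -1.75808915 -0.25961577]
```

View pics/top0.png

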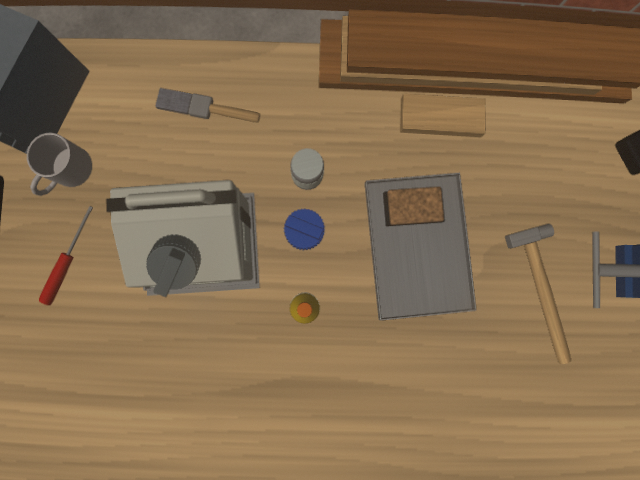

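View pics/side0.png

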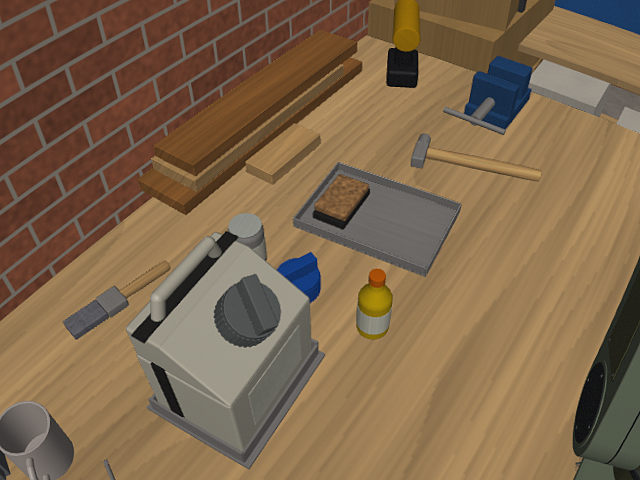

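Top: grey cap on the canister at about (173,263); the blue look-alike is at (304,229), lying on the bench. The grey one, seated on the white canister's neck, is the one described. The tray runs from (366,180) to (474,312), with the sanding block at (414,206), the bottle at (304,308) and the tin at (307,168). I'll enlarge the canister to confirm.

```bash
python3 - <<'E'
import cv2,numpy as np
t=cv2.imread("pics/top0.png")[170:310,95:270]; s=cv2.imread("pics/side0.png")[220:470,120:330]
t=cv2.resize(t,None,fx=2.4,fy=2.4,interpolation=cv2.INTER_CUBIC); s=cv2.resize(s,None,fx=1.8,fy=1.8,interpolation=cv2.INTER_CUBIC)
c=np.zeros((460,800,3),np.uint8); c[:t.shape[0],:t.shape[1]]=t; c[:s.shape[0],421:421+s.shape[1]]=s[:,:379]
cv2.imwrite("pics/crop1.png",c)
E
```

```text
(no output)
```

View pics/crop1.png

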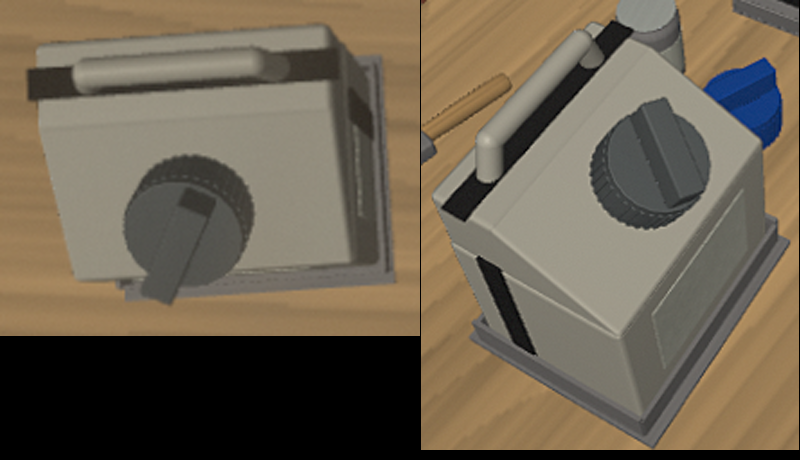

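Confirmed: the grey cap is on the sloping neck, with the bar running roughly along the slope (top crop about (195,200) to (158,298)). The blue one is on the bench. Next I fit the canister pose and the bar angle.

```bash
cat > h.py <<'E'
import numpy as np, cv2
from scipy.spatial.transform import Rotation as R
CAM={"top":(505.92154329,316.78912904,238.71772843,-0.07921121,[0.510356924,0.000639538794,0.948748735],[-2.21759606,2.150019,-0.1175146]),
"side":(594.48657342,317.82431414,239.25352347,-0.17341441,[0.21970597,0.48258518,0.78159914],[-0.82142706,2.59686608,-1.01541299])}
def proj(n,P,cam=None):
    f,cx,cy,k,p,rv=cam or CAM[n]
    Rw=R.from_rotvec(rv).as_matrix()
    return cv2.projectPoints(np.array(P,float).reshape(-1,3),cv2.Rodrigues(Rw.T)[0],-Rw.T@np.array(p),np.array([[f,0,cx],[0,f,cy],[0,0,1.]]),np.array([k,0,0,0,0]))[0].reshape(-1,2)
def ray(n,uv,z):
    f,cx,cy,k,p,rv=CAM[n]
    q=cv2.undistortPoints(np.array([[uv]],float),np.array([[f,0,cx],[0,f,cy],[0,0,1.]]),np.array([k,0,0,0,0]))[0,0]
    d=R.from_rotvec(rv).apply([q[0],q[1],1]); p=np.array(p); return p+d*(z-p[2])/d[2]
def can(x): return R.from_euler("z",x[2]), np.array([x[0],x[1],0])
def neck(x): # world rotation w/ neck z; x in symmetry plane (up slope)
    Rc,t=can(x); Rn=Rc*R.from_euler("y",-30,degrees=True)
    return Rn, Rc.apply([-.0275,0,.1775])+t
E
python3 - <<'E'
from h import *
from scipy.optimize import least_squares
T=[((.075,.095,.205),(110.8,188.3)),((.075,-.095,.205),(233.3,181.25)),((-.075,.095,.1501),(126.7,286.7)),((-.075,-.095,.1501),(241.7,280.8)),((.0201,.095,.205),(113.3,222.9)),((.0201,-.095,.205),(236.7,214.6))]
S=[((-.075,.095,.1501),(233.9,403.3)),((-.075,-.095,.1501),(309.4,299.4)),((.0201,.095,.205),(160.6,347.8)),((.075,.095,.205),(127.2,331.1))]
def res(x,full=False):
    Rc,t=can(x);o=[]
    for n,L in(("top",T),("side",S)):
        o.append(proj(n,Rc.apply([a for a,b in L])+t)-np.array([b for a,b in L]))
    return np.vstack(o).ravel()
s=least_squares(res,[.45,.25,0],loss="soft_l1")
print(s.x,res(s.x).reshape(-1,2).round(1).tolist())
x=s.x; Rn,o=neck(x); print("neck",o,"axis",Rn.apply([0,0,1]))
np.save("can.npy",x)
imgs={n:cv2.imread(f"pics/{n}0.png") for n in CAM}
# bar angle overlay
out=[]
for n,(u0,v0,w,h) in(("top",(130,215,90,90)),("side",(210,255,100,100))):
    im=cv2.resize(imgs[n][v0:v0+h,u0:u0+w],(400,400),interpolation=cv2.INTER_CUBIC); sc=400/w
    a=np.linspace(0,2*np.pi,80)
    C=[np.c_[.036*np.cos(a),.036*np.sin(a),0*a+z] for z in(.01,.0495)]
    for c in C: cv2.polylines(im,[np.int32((proj(n,Rn.apply(c)+o)-[u0,v0])*sc)],False,(0,255,0),1)
    for d,col in((0,(0,0,255)),(15,(255,255,0)),(-15,(255,0,255))):
        L=R.from_euler("z",d,degrees=True).apply([[-.033,0,.0495],[.033,0,.0495]])
        cv2.polylines(im,[np.int32((proj(n,Rn.apply(L)+o)-[u0,v0])*sc)],False,col,1)
    out.append(im)
cv2.imwrite("pics/ov1.png",np.hstack(out))
for nm,uv,z in(("glue",(304.5,309),.13),("tin",(307,160),.09),("blue",(304,229),.05),("sander",(414,206),.035)): print(nm,ray("top",uv,z).round(3))
print("tray",[ray("top",p,.022).round(3)[:2].tolist() for p in((366,182),(460,175),(474,309),(380,318))])
E
```

```text
[0.57789571 0.19787979 0.10286044] [[-0.5, 0.4], [2.9, -1.8], [0.2, 2.0], [4.9, -0.4], [-1.9, 2.1], [1.6, 1.3], [-2.0, 4.8], [3.4, -3.9], [-1.8, 0.6], [-3.4, -2.4]]
neck [0.55054106 0.19505611 0.1775    ] axis [-0.49735726 -0.05133958  0.8660254 ]
glue [0.47  0.003 0.13 ]
tin [0.724 0.007 0.09 ]
blue [0.608 0.009 0.05 ]
sander [ 0.659 -0.191  0.035]
tray [[0.703, -0.103], [0.723, -0.281], [0.473, -0.309], [0.452, -0.134]]
```

View pics/ov1.png

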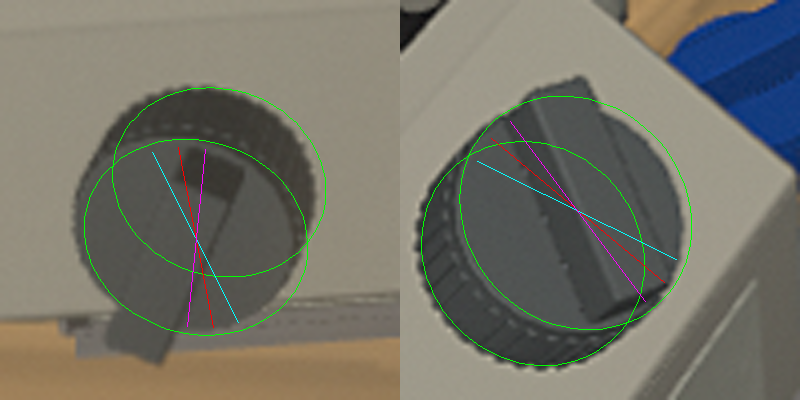

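```bash
cat >> h.py <<'E'
def boxpts(l,w,z): return np.array([[-l,-w,z],[l,-w,z],[l,w,z],[-l,w,z],[-l,-w,z]])
E
python3 - <<'E'
from h import *
from scipy.optimize import least_squares
x=np.load("can.npy")
tp=lambda q:(np.array(q,float)/(400/90)+[130,215]); sp=lambda q:((np.array(q,float)-[400,0])/4+[210,255])
# disc extents (flat top, far edges): centre estimates; bar top face end mids
obs=[("top","disc",tp((190,235))),("side","disc",sp((570,220))),("top","+",tp((202,195))),("top","-",tp((135,352))),("side","+",sp((557,87))),("side","-",sp((633,302)))]
def fr(p):
    Rc=R.from_euler("z",p[3]); Rn=Rc*R.from_euler("y",-30,degrees=True); return Rn,np.array(p[:3])
def pt(p,k):
    Rn,o=fr(p); B=Rn*R.from_euler("z",p[4])
    return B.apply({"disc":[0,0,.0495],"+":[p[5],0,.0755],"-":[-p[5],0,.0755]}[k])+o
n0=neck(x)[1]
def res(p): return np.r_[np.concatenate([proj(n,pt(p,k))[0]-q for n,k,q in obs]),(p[3]-x[2])*30,(p[2]-.1775)/.003]
s=least_squares(res,[*n0,x[2],-.5,.03]); p=s.x
print("neck o",p[:3],"yaw",p[3],"bar deg",np.degrees(p[4]),"half",p[5],res(p).round(1))
np.save("p.npy",p)
out=[]
for n,(u0,v0,w) in(("top",(130,215,90)),("side",(210,255,100))):
    im=cv2.resize(cv2.imread(f"pics/{n}0.png")[v0:v0+w,u0:u0+w],(400,400),interpolation=cv2.INTER_CUBIC)
    a=np.linspace(0,2*np.pi,80); Rn,o=fr(p); B=Rn*R.from_euler("z",p[4])
    for c,col in[(np.c_[.036*np.cos(a),.036*np.sin(a),0*a+z],(0,255,0)) for z in(.01,.0495)]+[(boxpts(.033,.01,.0495),(0,0,255)),(boxpts(p[5],.01,.0755),(0,255,255))]:
        cv2.polylines(im,[np.int32((proj(n,B.apply(c)+o)-[u0,v0])*400/w)],False,col,1)
    out.append(im)
cv2.imwrite("pics/ov2.png",np.hstack(out))
E
```

```text
neck o [0.55186639 0.19814597 0.17585562] yaw 0.07575898010402966 bar deg -30.8014881286587 half 0.0323407116732999 [-0.8  0.  -0.7  0.2  1.2 -0.4 -1.   0.1 -0.1  0.6  1.2 -1.  -0.8 -0.5]
```

View pics/ov2.png

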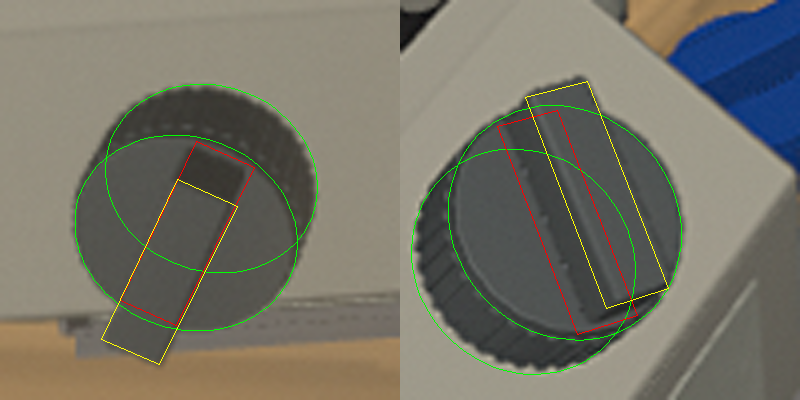

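The fit is tight: neck at (0.552, 0.198, 0.176), yaw about 0.08, bar at -31° about the neck axis. Next I compute the moves in tool units.

```bash
cat >> h.py <<'E'
p=np.load("p.npy")
Rn=R.from_euler("z",p[3])*R.from_euler("y",-30,degrees=True); NO=p[:3]
def grip(out,ang=0,flip=1):
    """tool pose: TCP `out` m along neck axis, bar turned ang deg"""
    B=(Rn*R.from_euler("z",p[4]+np.radians(ang))).as_matrix()
    M=np.c_[-B[:,2],flip*B[:,1],np.cross(-B[:,2],flip*B[:,1])]
    return NO+B[:,2]*out, R.from_matrix(M)
def units(st,P,Rt=None):
    R0=R.from_rotvec(st["tool_rot"]); s=R0.inv().apply(np.array(P)-st["ee_pos"])/.025
    t=np.degrees((R0.inv()*Rt).as_rotvec())/8 if Rt is not None else np.zeros(3)
    return s.round(2).tolist(),t.round(2).tolist()
def rep(st): print(st["clock"],st["qpos"].round(2),"p",st["ee_pos"].round(4),"F",st["force"].round(1),"w",round(st["width"],4))
E
python3 - <<'E'
from h import *
from workcell import ctrl
st=ctrl.read_state(); R0=R.from_rotvec(st["tool_rot"])
print("tool axes(cols)\n",R0.as_matrix().round(2))
print("arm plane normal",[-np.sin(-1.323),np.cos(-1.323)])
for f in(1,-1):
    P,Rt=grip(.13,0,f); print(f,P.round(3)); print(Rt.as_matrix().round(2)); print(units(st,P,Rt))
for P in((.2,-.5,.42),(.40,-.30,.42),(.45,.1,.42)): print(P,units(st,P))
E
```

```text
tool axes(cols)
 [[-0.    0.26 -0.96]
 [ 0.   -0.96 -0.26]
 [-1.   -0.    0.  ]]
arm plane normal [np.float64(0.9694552661417523), np.float64(0.24526819392253935)]
1 [0.487 0.193 0.288]
[[ 0.5   0.38  0.78]
 [ 0.04  0.89 -0.45]
 [-0.87  0.26  0.43]]
([-2.97, -25.29, -20.83], [-16.79, 0.82, 4.75])
-1 [0.487 0.193 0.288]
[[ 0.5  -0.38 -0.78]
 [ 0.04 -0.89  0.45]
 [-0.87 -0.26 -0.43]]
([-2.97, -25.29, -20.83], [5.1, 3.78, -0.65])
(0.2, -0.5, 0.42) ([-8.26, -1.59, -2.42], [0.0, 0.0, 0.0])
(0.4, -0.3, 0.42) ([-8.26, -7.19, -12.25], [0.0, 0.0, 0.0])
(0.45, 0.1, 0.42) ([-8.24, -22.09, -18.42], [0.0, 0.0, 0.0])
```

```bash
python3 -m handwheel '[[[-3,-2,-3],[0,0,0],60],[[-6,-4,-6],[-1.3,0.1,0.4],60],[[-7.5,-6,-9],[-2.6,0.1,0.8],60],[[-7.5,-8,-12],[-4,0.2,1.2],60],[[-7.5,-9,-13.5],[-5.4,0.3,1.5],60],[[-7.5,-9,-13.5],[-6.7,0.3,1.9],60],[[-7.5,-9,-13.5],[-8,0.4,2.3],60],[[-7,-12,-15],[-9.4,0.5,2.7],60],[[-7,-15,-17],[-10.7,0.5,3],60],[[-6,-18,-19],[-12,0.6,3.4],60],[[-6,-20,-20],[-13.3,0.7,3.8],60],[[-6,-22,-21],[-14.6,0.7,4.1],60]]'
python3 - <<'E'
from h import *
from workcell import ctrl
st=ctrl.read_state(); rep(st)
for o in(.13,.056): print(o,units(st,*grip(o)))
E
```

```text
clock: 1.65
ee_pos: [0.4935, 0.04, 0.3686]
tool_rot: [0.714, 1.01, -0.496]
force: [0.3, -0.4, -0.1]
width: 0.0598
1.65 [ 0.13 -0.12  1.77 -0.13  1.02 -0.55] p [0.4935 0.04   0.3686] F [ 0.3 -0.4 -0.1] w 0.0598
0.13 ([2.41, 2.99, -5.76], [-2.55, 0.11, 0.73])
0.056 ([5.36, 3.27, -5.86], [-2.55, 0.11, 0.73])
```

```bash
python3 -m handwheel '[[[0,1.5,-2.5],[-1.2,0,0.3],50],[[1,3,-4.5],[-2.4,0.1,0.7],50],[[2.4,3,-5.76],[-2.55,0.11,0.73],50],[[2.4,3,-5.76],[-2.55,0.11,0.73],50],[[2.4,3,-5.76],[-2.55,0.11,0.73],50],[[2.4,3,-5.76],[-2.55,0.11,0.73],50]]'
cat >> h.py <<'E'
def wristov(ctrl,name,polys=()):
    r=ctrl.get_image("wrist"); K=r["camera_matrix"]; cam=(K[0,0],K[0,2],K[1,2],r["dist"][0],r["position"],r["rotation"])
    im=r["frame"][:,:,::-1].copy()
    for P,col in polys: cv2.polylines(im,[np.int32(proj("",P,cam))],False,col,1)
    cv2.imwrite(name,im)
E
python3 - <<'E'
from h import *
from workcell import ctrl
st=ctrl.read_state(); rep(st)
for o in(.13,.052): print(o,units(st,*grip(o)))
B=Rn*R.from_euler("z",p[4]); a=np.linspace(0,2*np.pi,80)
wristov(ctrl,"pics/w1.png",[(B.apply(c)+NO,col) for c,col in((np.c_[.036*np.cos(a),.036*np.sin(a),0*a+.0495],(0,255,0)),(boxpts(.033,.01,.0495),(0,0,255)),(boxpts(.0323,.01,.0755),(0,255,255)))])
E
```

```text
clock: 2.4
ee_pos: [0.4881, 0.1929, 0.2909]
tool_rot: [0.45, 1.034, -0.213]
force: [-0.6, 0.1, 0.6]
width: 0.0499
2.4 [ 0.48 -0.04  1.92 -0.28  0.79 -0.47] p [0.4881 0.1929 0.2909] F [-0.6  0.1  0.6] w 0.0499
0.13 ([0.06, -0.03, -0.08], [-0.02, 0.02, -0.02])
0.052 ([3.18, -0.04, -0.09], [-0.02, 0.02, -0.02])
```

View pics/w1.png

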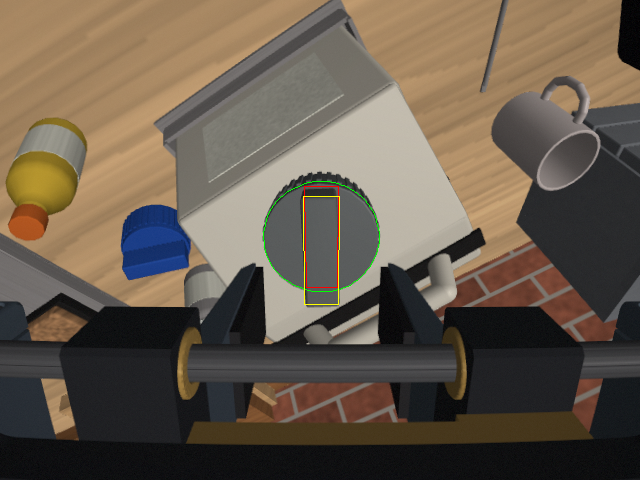

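The wrist view shows the model outline lying exactly on the real cap (disc at (321,236), bar at (321,250)), centred between the fingers. I advance and grip.

```bash
python3 -m handwheel '[[[1,0,-0.05],[0,0,0],50],[[2,0,-0.09],[0,0,0],50],[[2.7,-0.04,-0.09],[0,0,0],50],[[3.1,-0.04,-0.09],[0,0,0],50],[[3.1,-0.04,-0.09],[0,0,0],50],[[3.1,-0.04,-0.09],[0,0,0],10],[[3.1,-0.04,-0.09],[0,0,0],10],[[3.1,-0.04,-0.09],[0,0,0],10],[[3.1,-0.04,-0.09],[0,0,0],10],[[3.1,-0.04,-0.09],[0,0,0],10]]'
python3 - <<'E'
from h import *
from workcell import ctrl
st=ctrl.read_state(); rep(st); Rt=R.from_rotvec(st["tool_rot"]); print("tool F",Rt.inv().apply(st["force"]).round(1),"out",((st["ee_pos"]-NO)@Rn.as_matrix()).round(4), units(st,*grip(.052)))
E
```

```text
clock: 3.7
ee_pos: [0.525, 0.1963, 0.2232]
tool_rot: [0.45, 1.033, -0.213]
force: [-0.9, 1.2, 2.9]
width: 0.0197
3.7 [ 0.45  0.07  1.98 -0.32  0.61 -0.44] p [0.525  0.1963 0.2232] F [-0.9  1.2  2.9] w 0.0197
tool F [-2.9  1.5  0. ] out [0.0003 0.0002 0.0545] ([0.1, -0.01, -0.01], [-0.02, 0.02, -0.02])
```

```bash
python3 -m handwheel '[[[0.15,0,0],[0,0,0],10],[[0.3,0,0],[0,0,0],10],[[0.3,0,0],[0,0,0],10],[[0.3,0,0],[0,0,0],10]]'
cat > chk.py <<'E'
from h import *
from workcell import ctrl
st=ctrl.read_state(); rep(st); Rt=R.from_rotvec(st["tool_rot"]); print("tool F",Rt.inv().apply(st["force"]).round(1),"neck pos",((st["ee_pos"]-NO)@Rn.as_matrix()).round(4), "turn vs 0",np.degrees((grip(.05)[1].inv()*Rt).as_rotvec()).round(1))
E
python3 chk.py
```

```text
clock: 4.2
ee_pos: [0.5285, 0.1967, 0.2178]
tool_rot: [0.451, 1.032, -0.212]
force: [-6.9, -1.1, 8.5]
width: 0.0197
4.2 [ 0.44  0.08  1.99 -0.33  0.59 -0.44] p [0.5285 0.1967 0.2178] F [-6.9 -1.1  8.5] w 0.0197
tool F [-10.9  -1.3  -1.2] neck pos [0.0007 0.0003 0.048 ] turn vs 0 [ 0.1 -0.2  0.2]
```

Force is 10.9 N, short of 14 N, so the press is only about 3–4 mm. I push further.

```bash
python3 -m handwheel '[[[0.1,0,0],[0,0,0],10],[[0.2,0,0],[0,0,0],10],[[0.2,0,0],[0,0,0],10],[[0.2,0,0],[0,0,0],10]]'; python3 chk.py
```

```text
clock: 4.7
ee_pos: [0.5302, 0.1968, 0.2155]
tool_rot: [0.452, 1.031, -0.212]
force: [-14.0, -1.8, 15.5]
width: 0.0201
4.7 [ 0.44  0.09  1.99 -0.33  0.59 -0.43] p [0.5302 0.1968 0.2155] F [-14.   -1.8  15.5] w 0.0201
tool F [-20.5  -2.8  -3.3] neck pos [0.001  0.0003 0.0452] turn vs 0 [ 0.2 -0.3  0.3]
```

```bash
python3 -m handwheel '[[[0.04,0,0],[0,0,0],10],[[0.04,0,0],[-0.6,0,0],10],[[0.04,0,0],[-1.4,0,0],10],[[0.04,0,0],[-2.2,0,0],10],[[0.04,0,0],[-3,0,0],10],[[0.04,0,0],[-3,0,0],10]]'; python3 chk.py
```

```text
clock: 5.45
ee_pos: [0.5303, 0.197, 0.2162]
tool_rot: [0.073, 1.041, 0.008]
force: [-10.2, -1.0, 11.4]
width: 0.0198
5.45 [ 0.44  0.09  1.99 -0.33  0.59 -0.85] p [0.5303 0.197  0.2162] F [-10.2  -1.   11.4] w 0.0198
tool F [-15.   -0.5  -3. ] neck pos [0.0015 0.0005 0.0458] turn vs 0 [-23.8  -0.4   0.3]
```

```bash
python3 -m handwheel '[[[0.06,0,0],[-0.8,0,0],10],[[0.06,0,0],[-1.6,0,0],10],[[0.06,0,0],[-2.4,0,0],10],[[0.06,0,0],[-3.2,0,0],10],[[0.06,0,0],[-4,0,0],10],[[0.06,0,0],[-4.5,0,0],10],[[0.06,0,0],[-4.5,0,0],10]]'; python3 chk.py; python3 - <<'E'
from h import *
from workcell import ctrl
st=ctrl.read_state(); print(R.from_rotvec(st["tool_rot"]).inv().apply(st["moment"]).round(2))
print(units(st,*grip(.060,60)),units(st,*grip(.11,60)))
T=R.from_rotvec(st["tool_rot"]).as_matrix()
q=NO+(Rn.as_matrix()[:,2])*.0495
B=R.from_matrix(np.c_[-T[:,2]*-1,T[:,1],-T[:,0]]); a=np.linspace(0,6.3,80)
ob=.042
wristov(ctrl,"pics/w2.png",[(np.array([[.04*0+.036*np.cos(t),.036*np.sin(t),ob] for t in a])@Rn.as_matrix().T+NO,(0,255,0))])
E
```

```text
clock: 6.32
ee_pos: [0.5304, 0.1974, 0.2165]
tool_rot: [-0.496, 0.998, 0.333]
force: [-10.4, 0.8, 11.4]
width: 0.0196
6.325 [ 0.44  0.09  1.99 -0.33  0.59 -1.48] p [0.5304 0.1974 0.2165] F [-10.4   0.8  11.4] w 0.0196
tool F [-15.    2.9  -1.9] neck pos [0.0017 0.0008 0.0459] turn vs 0 [-59.8  -0.5   0.2]
[0.01 0.54 0.73]
([-0.57, 0.0, -0.07], [-0.03, 0.07, 0.01]) ([-2.57, 0.0, -0.05], [-0.03, 0.07, 0.01])
```

View pics/w2.png

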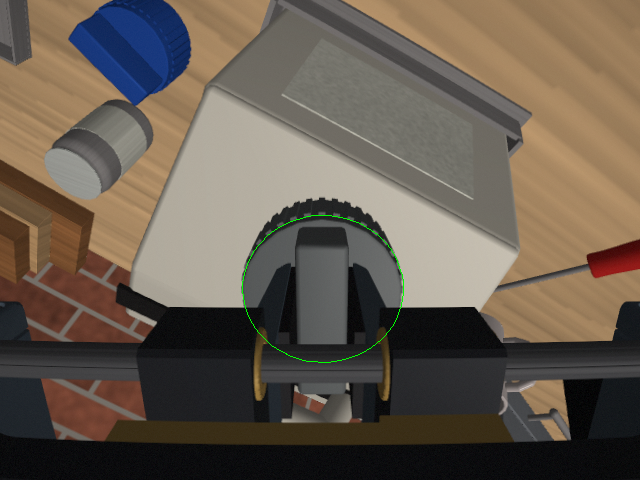

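The bar turned with the gripper: it sits straight between the jaws at (322,300), while the canister is rotated about 60° in view. I lift along the axis.

```bash
python3 -m handwheel '[[[-0.2,0,-0.03],[0,0,0],10],[[-0.4,0,-0.05],[0,0,0],10],[[-0.6,0,-0.05],[0,0,0],10],[[-0.9,0,-0.05],[0,0,0],10],[[-1.2,0,-0.05],[0,0,0],10],[[-1.6,0,-0.05],[0,0,0],10],[[-2.2,0,-0.05],[0,0,0],10],[[-3,0,-0.05],[0,0,0],10],[[-4,0,-0.05],[0,0,0],10],[[-4,0,-0.05],[0,0,0],10]]'; python3 chk.py; python3 - <<'E'
from h import *
from workcell import ctrl
wristov(ctrl,"pics/w3.png")
st=ctrl.read_state()
# place pose options: vertical tool, tool y at world angle th
for th in range(0,360,30):
    t=np.radians(th); y=np.array([np.cos(t),np.sin(t),0]); x=np.array([0,0,-1.]); print(th,units(st,(.538,-.213,.30),R.from_matrix(np.c_[x,y,np.cross(x,y)])))
print(R.from_rotvec(st["tool_rot"]).as_matrix().round(2))
E
```

```text
clock: 7.62
ee_pos: [0.479, 0.1929, 0.3047]
tool_rot: [-0.495, 0.993, 0.333]
force: [0.9, -0.1, -0.9]
width: 0.0202
7.625 [ 0.49 -0.07  1.91 -0.28  0.81 -1.52] p [0.479  0.1929 0.3047] F [ 0.9 -0.1 -0.9] w 0.0202
tool F [ 1.2 -0.3  0.2] neck pos [0.0012 0.0003 0.1481] turn vs 0 [-59.7  -0.8   0.3]
0 ([0.61, -14.76, -7.12], [14.98, 3.9, -2.55])
30 ([0.61, -14.76, -7.12], [11.36, 4.07, -1.33])
60 ([0.61, -14.76, -7.12], [7.72, 4.02, -0.22])
90 ([0.61, -14.76, -7.12], [4.07, 3.8, 0.8])
120 ([0.61, -14.76, -7.12], [0.41, 3.42, 1.73])
150 ([0.61, -14.76, -7.12], [-3.25, 2.88, 2.58])
180 ([0.61, -14.76, -7.12], [-6.91, 2.18, 3.34])
210 ([0.61, -14.76, -7.12], [-10.55, 1.31, 4.0])
240 ([0.61, -14.76, -7.12], [-14.18, 0.25, 4.56])
270 ([0.61, -14.76, -7.12], [-17.77, -1.04, 4.97])
300 ([0.61, -14.76, -7.12], [-21.31, -2.64, 5.21])
330 ([0.61, -14.76, -7.12], [18.57, 3.49, -3.89])
[[ 0.51 -0.48  0.71]
 [ 0.04  0.84  0.54]
 [-0.86 -0.24  0.45]]
```

View pics/w3.png

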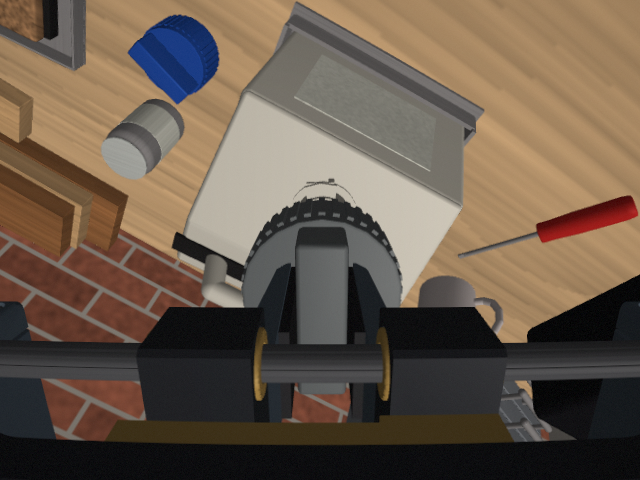

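The cap is off and held straight in the jaws; the bare neck shows at (325,185). I swing to above the free part of the tray with the tool vertical.

```bash
python3 -m handwheel '[[[-0.5,-1.5,-0.7],[0.5,0.3,0],10],[[-0.5,-3.4,-1.6],[1.5,0.8,0],10],[[-0.4,-5.3,-2.5],[2.5,1.3,0],10],[[-0.2,-7.2,-3.4],[3.5,1.8,-0.1],10],[[0,-9.1,-4.3],[4.5,2.3,-0.1],10],[[0.2,-11,-5.2],[5.5,2.8,-0.1],10],[[0.4,-12.9,-6.1],[6.5,3.3,-0.2],10],[[0.6,-14.3,-6.9],[7.3,3.8,-0.2],10],[[0.6,-14.76,-7.12],[7.72,4.02,-0.22],10],[[0.6,-14.76,-7.12],[7.72,4.02,-0.22],10],[[0.6,-14.76,-7.12],[7.72,4.02,-0.22],10],[[0.6,-14.76,-7.12],[7.72,4.02,-0.22],10]]'; python3 - <<'E'
from h import *
from workcell import ctrl
st=ctrl.read_state(); rep(st)
for n in("top","side"): cv2.imwrite(f"pics/{n}1.png",ctrl.get_image(n)["frame"][:,:,::-1])
a=cv2.imread("pics/side1.png")[60:360,250:550]; b=cv2.imread("pics/top1.png")[120:370,330:580]
cv2.imwrite("pics/pl.png",np.hstack([cv2.resize(a,(400,400)),cv2.resize(b,(400,400))]))
t=np.radians(60); y=np.array([np.cos(t),np.sin(t),0]); x=np.array([0,0,-1.]); Rt=R.from_matrix(np.c_[x,y,np.cross(x,y)])
for z in(.08,.055,.05): print(z,units(st,(.538,-.213,z),Rt))
E
```

```text
clock: 9.18
ee_pos: [0.5375, -0.212, 0.3005]
tool_rot: [0.409, 1.531, -0.409]
force: [0.1, -0.4, -0.1]
width: 0.0202
9.175 [-0.4   0.28  1.4   0.    1.46 -1.44] p [ 0.5375 -0.212   0.3005] F [ 0.1 -0.4 -0.1] w 0.0202
0.08 ([8.82, -0.03, 0.03], [0.01, 0.0, -0.0])
0.055 ([9.82, -0.03, 0.03], [0.01, 0.0, -0.0])
0.05 ([10.02, -0.03, 0.03], [0.01, 0.0, -0.0])
```

View pics/pl.png

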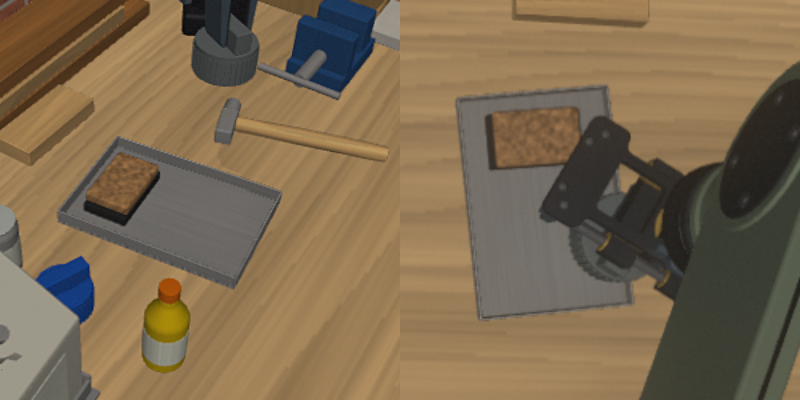

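The cap hangs level (side crop (225,50)), above the free part of the tray. I descend, then creep to contact.

```bash
python3 -m handwheel '[[[1.5,0,0],[0,0,0],10],[[3.2,0,0],[0,0,0],10],[[5,0,0],[0,0,0],10],[[6.8,0,0],[0,0,0],10],[[8.4,-0.03,0.03],[0,0,0],10],[[9.4,-0.03,0.03],[0,0,0],10],[[9.82,-0.03,0.03],[0,0,0],10],[[9.82,-0.03,0.03],[0,0,0],10]]'; python3 -m handwheel '[[[0.05,0,0],[0,0,0],10],[[0.1,0,0],[0,0,0],10],[[0.15,0,0],[0,0,0],10],[[0.2,0,0],[0,0,0],10],[[0.24,0,0],[0,0,0],10],[[0.24,0,0],[0,0,0],10]]'
```

```text
clock: 10.28
ee_pos: [0.5382, -0.213, 0.0554]
tool_rot: [0.409, 1.531, -0.409]
force: [-0.1, 0.2, -0.3]
width: 0.0199
clock: 11.02
ee_pos: [0.5381, -0.213, 0.0493]
tool_rot: [0.409, 1.531, -0.409]
force: [-0.6, -0.0, -0.8]
width: 0.0196
```

```bash
python3 -m handwheel '[[[0.05,0,0],[0,0,0],10],[[0.1,0,0],[0,0,0],10],[[0.1,0,0],[0,0,0],10]]'; python3 -m handwheel '[[[0.04,0,0],[0,0,0],10],[[0.08,0,0],[0,0,0],10],[[0.08,0,0],[0,0,0],10]]'
```

```text
clock: 11.4
ee_pos: [0.538, -0.213, 0.0466]
tool_rot: [0.409, 1.532, -0.409]
force: [-0.3, -1.2, -1.0]
width: 0.0198
clock: 11.78
ee_pos: [0.5381, -0.213, 0.046]
tool_rot: [0.409, 1.531, -0.409]
force: [-2.0, 0.8, 7.7]
width: 0.0199
```

Contact shows at 7.7 N, TCP at 0.046, as predicted. I ease the press, open, and retreat.

```bash
python3 -m handwheel '[[[0,0,0],[0,0,0],12],[[0,0,0],[0,0,0],26],[[0,0,0],[0,0,0],40],[[0,0,0],[0,0,0],50],[[0,0,0],[0,0,0],50],[[-0.4,0,0],[0,0,0],50],[[-1,0,0],[0,0,0],50],[[-2.4,0,0],[0,0,0],50],[[-4.5,0,0],[0,0,0],50],[[-7,0,0],[0,0,0],50],[[-9,0,0],[0,0,0],50],[[-9,0,0],[0,0,0],50]]'; python3 - <<'E'
from h import *
from workcell import ctrl
rep(ctrl.read_state())
for n in("top","side"): cv2.imwrite(f"pics/{n}2.png",ctrl.get_image(n)["frame"][:,:,::-1])
a=cv2.imread("pics/side2.png")[130:370,240:480]; b=cv2.imread("pics/top2.png")[140:340,280:480]
a=cv2.resize(a,(400,400)); 
t=np.linspace(0,6.3,80)
for z,c in((.003,(0,255,0)),(.0425,(0,255,255))):
    cv2.polylines(a,[np.int32((proj("side",np.c_[.538+.036*np.cos(t),-.213+.036*np.sin(t),0*t+z])-[240,130])*400/240)],False,c,1)
cv2.imwrite("pics/fin.png",np.hstack([a,cv2.resize(b,(400,400))]))
E
```

```text
clock: 13.28
ee_pos: [0.5399, -0.2138, 0.2773]
tool_rot: [0.407, 1.519, -0.409]
force: [0.3, -0.6, -0.7]
width: 0.05
13.275 [-0.4   0.29  1.45  0.    1.39 -1.45] p [ 0.5399 -0.2138  0.2773] F [ 0.3 -0.6 -0.7] w 0.05
```

View pics/fin.png

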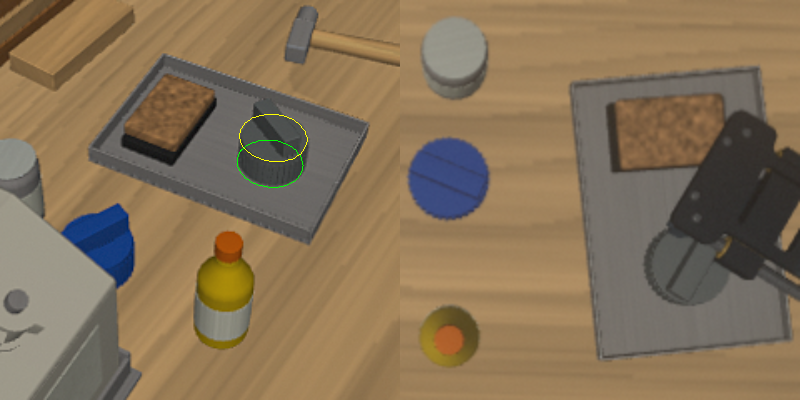

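The cap stands flat in the tray with its bar up. The flat-on-floor outline fits it, the gripper is clear, and the bottle, can and block look undisturbed. I hold a moment to settle and hand in.

```bash
python3 -m handwheel '[[[0,0,0],[0,0,0],50],[[0,0,0],[0,0,0],50]]'; python3 -c "
from workcell import ctrl
print(ctrl.finish_job())"
```

```text
clock: 13.62
ee_pos: [0.5371, -0.2126, 0.2706]
tool_rot: [0.409, 1.532, -0.409]
force: [-0.2, -0.3, 0.1]
width: 0.05
the job is handed in; nothing more can be done
None
```

I opened the canister and set its cap flat in the drip tray with the grip bar up. I let go, moved the gripper clear and handed in at 13.6 s of the 48 s allowed.

- **Opening:** I gripped the bar, pressed the cap about 9 mm along the neck axis, turned it 60° anticlockwise while pressed (about 15 N), and drew it straight off.
- **Placing:** I lowered it until I felt contact with the tray floor (7.7 N, TCP at 46 mm, as predicted) before opening the fingers.
- **Last check:** the side view matches a cap standing on the tray floor at the planned spot. The tool force was about zero. By eye, the bottle, steel can, sanding block and blue look-alike had not moved; I did not measure their positions again.
- **Disagreed or not read directly:** at 6.5 mm of travel the force was only 10.9 N, less than the spring data suggest, so I pressed further, to 20.5 N. I never read the plunger depth directly; I inferred it from travel and force. Some slip in the grip is possible.

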